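# Fit the charged battery pack and click its cover shut

### The job

Take the charged battery pack out of its charging dock and lay it down flat on its broad side on the grey bench mat, letting go of it there. Then take it up again across its middle, lay it flat in the bay of the black battery supply, swing the hinged aluminium cover over it and press its front edge down until the catch clicks and holds it fully shut. Leave the spray can, the plug and the screwdriver where they are.

Things in the scene. Friction and masses are not known exactly. Their poses are not given: they have to be found in the camera images.
- pack: Blue battery pack with black ends and a white label on its broad faces, a box 120 mm long, 54 mm wide, 32 mm thick, about 0.3 kg. At the start it stands on end in the dock on a floor 5 mm above the bench, its two brass contacts on top. Origin: centre of its lower end as it stands; its z axis runs along the 120 mm length, y across the 54 mm width, x through the 32 mm thickness.
- pack_mid (a point): Middle of the battery pack (60 mm from either end), same axes as the pack.
- dock: Fixed grey charging dock on the left or the right: an upright socket 50 x 72 mm outside, 40 x 62 mm inside, walls 5 mm thick, rim 30 mm above the bench, inner floor 5 mm above the bench, on a base plate 90 x 110 x 4 mm. Origin: centre of its underside; x, y along the short and long side of the socket, z up. The pack stands loosely in it and lifts straight up.
- mat: Grey fabric bench mat, fixed, 200 mm (its x) by 150 mm (its y), 3 mm thick, between dock and supply. Origin: centre of its underside.
- supply: Fixed black battery supply on the other side from the dock, 155 mm deep (its x) by 184 mm wide (its y), rim 30 mm high, with a rectangular bay in its top. Origin: on the bench under the bay's centre; x points to its rear (hinge side), y along the bay's length, z up.
- bay (a point): Centre of the bay's floor, 12 mm above the bench. The bay measures 62 mm along the supply's x, 130 mm along its y, 18 mm deep, so the lying pack stands 14 mm out of it. Axes as the supply. The pack may lie in it either way round and either broad side up.
- cover (a joint): Angle of the hinged aluminium cover, rad: 0 fully shut, 1.57 upright, about 1.75 to 2.05 at the start (leaning back, away from the bay). The stiff hinge keeps it wherever it is left. Let down without pressing it stops on the catch at about 0.09; pressed at its front edge with about 10 N it snaps down and the catch holds it at 0.
- cover_hinge (a point): Middle of the cover's hinge axis, 68 mm behind the bay's centre and 32 mm above the bench; axes turn with the cover. The hinge axis is its y. The cover is a hood 124 mm long from the hinge (its -x), 152 mm wide, with 4 mm walls and 20 mm high above the hinge axis.
- cover_lip (a point): Point on the outside (top) of the cover near its front edge, at its middle, right above the catch: 112 mm from the hinge axis and, shut, 52 mm above the bench. The place to press. Axes turn with the cover, z out of its top.
- cover_tab (a point): Outer end of the red tab in the middle of the cover's front edge, 138 mm from the hinge axis; the tab is 50 mm wide, 14 mm long, 8 mm thick, this point at mid-thickness. Axes turn with the cover.
- spray: Red spray can, upright, 48 mm diameter, 130 mm high, a bystander. Origin: centre of its underside.
- plug: Black audio plug standing on end, 26 mm diameter, 70 mm high, a bystander. Origin: centre of its underside.
- driver: Screwdriver lying on the bench, a bystander. Origin: under its middle.
There are look-alikes about, which are no part of the job. Of the things that look like the pack, the largest one is meant.

How it is judged (in metres and radians):
On the way, in this order (a step that is already met when the one before it is completed fails the run):
1. the pack lies flat on a broad side on the mat, let go and at rest (x of pack_mid in the frame of mat between -0.1 and 0.1 m and y of pack_mid in the frame of mat between -0.075 and 0.075 m and angle between pack's own z axis and vertical above 1.45 rad and height (world z) of pack_mid below 0.024 m and linear speed of pack below 0.05 m/s and contact force between pack and the fingers below 0.1 N), for 0.2 s.
2. the pack lies flat in the bay, let go, the cover not yet down (x of pack_mid in the frame of supply between -0.007 and 0.007 m and y of pack_mid in the frame of supply between -0.009 and 0.009 m and z of pack_mid in the frame of supply between 0.022 and 0.0315 m and angle between the z axis of pack and the y axis of supply, either way round below 0.12 rad and angle between the x axis of pack and the z axis of supply, either way round below 0.08 rad and contact force between pack and the fingers below 0.1 N and value of joint cover above 0.3 rad), for 0.2 s.
3. the cover is pressed down past its catch (value of joint cover below 0.025 rad), for 0.1 s.
At the end, for the whole second after the job is handed in: The pack lies flat in the bay at rest (its middle within 7 mm across and 9 mm along of the bay's centre, level and along the bay) and the cover is held fully shut by the catch, its angle under 0.025 rad (x of pack_mid in the frame of supply between -0.007 and 0.007 m and y of pack_mid in the frame of supply between -0.009 and 0.009 m and z of pack_mid in the frame of supply between 0.022 and 0.0315 m and angle between the z axis of pack and the y axis of supply, either way round below 0.12 rad and angle between the x axis of pack and the z axis of supply, either way round below 0.08 rad and value of joint cover below 0.025 rad and linear speed of pack below 0.02 m/s); the robot touches nothing.
It fails at once if the spray can is moved by more than 30 mm (distance of spray from where it was at the start of the episode above 0.03 m).
It fails at once if the plug is moved by more than 30 mm (distance of plug from where it was at the start of the episode above 0.03 m).
It fails at once if the screwdriver is moved by more than 30 mm (distance of driver from where it was at the start of the episode above 0.03 m).
It also fails if it takes over 58 s, if anything falls off the work surface, if the arm or the gripper's body presses on something with over 40 N, if the wrist force passes 120 N, or if a joint passes its speed limit or range.

### The arm

A 7-joint arm with a two-finger parallel gripper is mounted at the origin on the work surface. World frame = base frame: x ahead of the robot, y to its left, z up, the work surface at z = 0. Lengths are in m, angles in degrees, forces in N, time in s.
With the tool pointing down it reaches from about 0.4 to 0.875 m from the base axis. Payload 6.5 kg.
Tool frame: the origin (TCP) lies midway between the tips of the shut fingers; the grasp point (between the pads) lies 19 mm behind it; z points along the fingers, y is the direction in which the jaws open and shut (so a half turn about z gives the same grasp; the last joint's range is limited). The gripper opens to 88 mm and grips with 3 to 60 N. Pads are 18 mm wide; open, the fingers measure 123 mm over their backs; the gripper's body (75 mm by 187 mm) begins 45 mm behind the grasp point.
Start: joints at [-75.527, 30.733, -0.252, 88.115, 0.149, 61.152, -4.079], TCP at [0.204, 0.617, 0.239] pointing down, gripper open.
Joint ranges: [-154.64, 154.64], [-21.42, 123.67], [-72.66, 72.17], [13.99, 137.28], [-74.86, 254.86], [10.95, 109.41], [-158.01, 158.01]. Speed limits (degrees/s): [136.94, 136.94, 180, 180, 180, 180, 180].

### API

Orientations are given as a 3x3 rotation matrix whose columns are the frame's x, y, z axes.
In Python, from plant import readout, imaging, manip, spotter gives the robot as it stands.
- The arm moves only by the tool step_arm, never from a script. Its argument "rows" is a list of rows, each a list of 5 numbers: the closure, from 0 (fully open) to 1 (shut), then the shift along the tool's x, y, z in m, then the turn about the tool's z in degrees. A call has 1 to 10 rows; each row is the pose to reach, as a shift and turn from the pose measured when the call began, along the tool's axes at that moment; what a row does not reach only later rows make up. A row lasts 1/8 s, in which the tool goes at most 62.5 mm and 10.7 degrees, less where a joint would pass 70% of its speed; a pose out of reach is approached as far as the arm can. A call with a gripper value outside its range is refused whole. The fingers move at their own pace and stop on an object; "squeeze" is the grip in N (left out, the last holds). Time passes only in rows, so rows that repeat a pose let the fingers close. It gives the time, the measured TCP pose, the force and the opening at its end, in the units of the state.
- readout.sense(): the state, without advancing time (a new reading comes with each control period).
- imaging.read_camera(name): name is "scene" or "side" or "wrist"; returns (picture, depth): 420x560x3 uint8, red, green, blue; 420x560 float32, m along the optical axis (not along the pixel's ray), 0 where there is no reading.
- imaging.camera_params(name): a dict with "intrinsics" (3x3 intrinsics, pixels), "xyz" and "attitude" of the camera in the world; the wrist camera has in their place "hand_eye" (4x4, takes a point from camera to tool coordinates, whose origin is the TCP and whose axes are the flange's). Camera axes: x right, y down, z forward; pixel columns grow to the right and rows downward; lengths in m; the calibration is good to about 2 mm. A picture is of the moment at which its call begins: read the wrist's pose just before it. camera_params takes no time and is no camera call.
- manip.sign_off(): hands the job in, once; it reports no verdict.
Trained networks look in the newest picture that a camera, given by its name, has taken for a name from the list of things; names that differ only in an ending like _2 or _b are one class to them, and where a whole thing is asked for, a point or a joint stands for the part that bears it (a point fixed in the world has none). Each returns a list of dicts, best first, with "confidence" (0 to 1); they miss things now and then, are a little off and sometimes report something else, mostly with a low value. They report only what shows in the picture. A call takes as long as a camera call. They do not tell look-alikes from the thing itself.
- spotter.recognise(camera, query): "at" ([x, y, z] in m, in the coordinates of the camera as it stood for that picture, good to about 4 mm: the middle of the surface that is visible of it).
- spotter.outline_of(camera, query): "mask" (420x560 bool, what is visible of it).
- spotter.mark_of(camera, query): "at" ([x, y, z] in m, in the coordinates of the camera as it stood for that picture, good to about 4 mm: a listed point, or the origin of a listed thing).
The state is a dict: "time_s": time; "q": joint angles; "dq": joint speeds; "effort": joint torques, N m; "tool_pos": TCP position; "tcp_rot": TCP orientation; "ft_force": force on the tool from outside, world axes, zero at the start; "ft_torque": the same for the moment, N m; "width": finger opening in m.
Only numpy, scipy, OpenCV 4.12 (cv2) and the standard library are available. Lean on these libraries where they do the work, as an engineer would, in place of code of your own. Each camera call takes 0.05 s, during which the arm holds its last target. There are 200 camera calls.

## Working session

There is one attempt and no reset: what is moved stays moved. The work goes in short steps, Python scripts to look and compute and a tool call to move; the robot and the scene stay as the last step left them, time stands still between calls to the robot, and variables do not carry over. Pictures are saved under pics/ and viewed, about 8 in all and at most 12, crops included, and the job is handed in when it is done.

Besides the shell and the picture viewer there is one more tool, called in YAML: its name, and indented under it one key for each argument. step_arm: Moves the arm, as the interface text tells. Its arguments: {"type":"object","properties":{"rows":{"type":"array"},"squeeze":{"type":"number"}},"required":["rows"]}

```bash
mkdir -p pics; cat > h.py <<'E'
import numpy as np, cv2
from plant import readout, imaging, manip, spotter
def cam(n):
    p=imaging.camera_params(n); K=np.array(p["intrinsics"])
    if n=="wrist":
        s=readout.sense(); T=np.eye(4); T[:3,:3]=s["tcp_rot"]; T[:3,3]=s["tool_pos"]
        return K,T@np.array(p["hand_eye"])
    T=np.eye(4); T[:3,:3]=np.array(p["attitude"]); T[:3,3]=p["xyz"]; return K,T
def shot(n,f=None):
    K,T=cam(n); im,d=imaging.read_camera(n)
    if f: cv2.imwrite("pics/"+f,im[:,:,::-1])
    return im,d,K,T
def w(T,p): return T[:3,:3]@np.array(p)+T[:3,3]
def pix(K,T,p):
    c=T[:3,:3].T@(np.array(p)-T[:3,3]); q=K@c; return q[:2]/q[2]
def cloud(d,K,T,m=None):
    v,u=np.nonzero((d>0) if m is None else (d>0)&m); z=d[v,u]
    c=np.stack([(u-K[0,2])*z/K[0,0],(v-K[1,2])*z/K[1,1],z],1)
    return c@T[:3,:3].T+T[:3,3]
E
python3 - <<'E'
from h import *
np.set_printoptions(precision=3,suppress=True)
ims=[]
for n in ["scene","side"]:
    im,d,K,T=shot(n); ims.append(im); print(n,T[:3,3],T[:3,2])
    for q in ["pack","dock","mat","supply","bay","cover_hinge","cover_lip","cover_tab","spray","plug","driver"]:
        for r in spotter.mark_of(n,q)[:4]:
            p=w(T,r["at"]); print(q,round(r["confidence"],2),p,pix(K,T,p).round())
cv2.imwrite("pics/a.png",ims[0][:,:,::-1]);cv2.imwrite("pics/b.png",ims[1][:,:,::-1])
print(readout.sense())
E
```

```text
scene [1.26  0.257 0.557] [-0.774 -0.343 -0.532]
pack 0.82 [ 0.434 -0.382  0.003] [172. 179.]
pack 0.63 [ 0.366 -0.226  0.003] [243. 179.]
pack 0.57 [ 0.47  -0.263  0.008] [206. 194.]
dock 0.89 [ 0.467 -0.263  0.001] [207. 196.]
mat 0.8 [ 0.476 -0.015  0.002] [308. 223.]
mat 0.43 [0.719 0.001 0.002] [266. 299.]
supply 0.71 [ 0.483  0.252 -0.   ] [440. 259.]
bay 0.44 [ 0.67   0.119 -0.004] [342. 304.]
cover_hinge 0.67 [0.553 0.243 0.033] [433. 265.]
cover_lip 0.9 [0.619 0.242 0.126] [437. 242.]
cover_tab 0.94 [0.62  0.247 0.155] [444. 228.]
spray 0.83 [ 0.719 -0.001  0.001] [265. 299.]
plug 0.79 [ 0.671  0.124 -0.003] [345. 304.]
driver 0.89 [ 0.715 -0.093 -0.002] [218. 284.]
driver 0.63 [ 0.468 -0.265  0.066] [204. 171.]
driver 0.44 [ 0.477 -0.015  0.001] [308. 224.]
side [ 0.105 -0.648  0.823] [ 0.422  0.565 -0.709]
pack 0.85 [ 0.44  -0.379  0.003] [333. 337.]
pack 0.61 [ 0.463 -0.265  0.009] [307. 292.]
dock 0.79 [ 0.462 -0.261  0.   ] [306. 293.]
mat 0.7 [ 0.476 -0.014  0.001] [250. 226.]
supply 0.95 [0.485 0.25  0.   ] [204. 172.]
supply 0.37 [ 0.714 -0.094 -0.001] [338. 205.]
ba
[... 186 characters left out ...]
_tab 0.65 [0.617 0.246 0.155] [238. 114.]
spray 0.81 [ 0.715  0.002 -0.002] [316. 186.]
plug 0.59 [ 0.667  0.12  -0.001] [278. 171.]
driver 0.77 [ 0.714 -0.097 -0.   ] [338. 205.]
{'time_s': 1.2, 'q': array([-75.527,  30.734,  -0.252,  88.115,   0.149,  61.153,  -4.079]), 'dq': array([-0.039, -0.051,  0.069, -0.03 , -0.074,  0.027, -0.082]), 'effort': array([ -0.001, -57.091,   0.99 , -25.192,  -0.056,   0.011,   0.   ]), 'tool_pos': array([0.204, 0.617, 0.239]), 'tcp_rot': array([[-0.95 ,  0.313,  0.   ],
       [ 0.313,  0.95 , -0.   ],
       [-0.   , -0.   , -1.   ]]), 'ft_force': array([-0.341,  0.867, -0.455]), 'ft_torque': array([ 0.034, -0.011, -0.07 ]), 'width': 0.08766849624511854}
```

View pics/a.png

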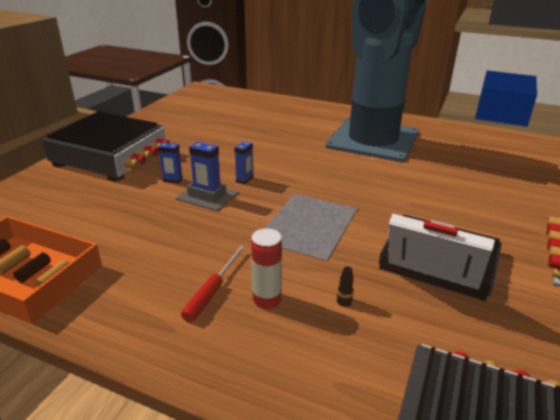

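View pics/b.png

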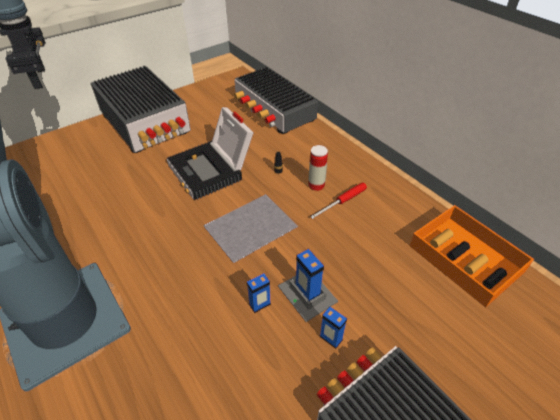

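Scene: three pack-like blue boxes stand at about (171,163), (205,168) and (244,162). The one in the dock, at (205,168), is the tallest and sits in the dock, so it is the one meant. The supply is at (440,255) with its cover up, the mat at (312,225), the spray can at (267,268), the plug at (346,287) and the driver at (214,285). The side view agrees, with the pack at (309,275).

Next I measure the sizes and yaws and make the confirming crop.

```bash
cat >> h.py <<'E'
def rect(P):
    (c,s,a)=cv2.minAreaRect((P[:,:2]*1000).astype(np.float32)); 
    if s[0]<s[1]: s=s[::-1]; a+=90
    return np.round(c,1),np.round(s,1),round((a+90)%180-90,1)   # long side angle in world
def shift(target,yawdeg=None):
    """tool-frame shift to world target; yawdeg = world direction of jaw axis"""
    s=readout.sense(); R=np.array(s["tcp_rot"]); o=R.T@(np.array(target)-s["tool_pos"])
    t=None
    if yawdeg is not None:
        cur=np.degrees(np.arctan2(R[1,1],R[0,1])); t=-((yawdeg-cur+90)%180-90)  # tool z down
    return o.round(4),t
E
python3 - <<'E'
from h import *
np.set_printoptions(precision=3,suppress=True)
big=None
for n in ["side","scene"]:
    im,d,K,T=shot(n)
    for r in spotter.outline_of(n,"pack")[:4]:
        P=cloud(d,K,T,r["mask"]); zt=np.percentile(P[:,2],97)
        top=P[P[:,2]>zt-.008]; print(n,"pack",round(r["confidence"],2),"ztop",zt.round(3),rect(top),rect(P[P[:,2]>.04]))
    for q in ["mat","supply","dock"]:
        for r in spotter.outline_of(n,q)[:1]:
            m=cv2.erode(r["mask"].astype(np.uint8),np.ones((3,3)))>0
            P=cloud(d,K,T,m)
            lo,hi={"mat":(-.01,.012),"supply":(.022,.036),"dock":(.02,.04)}[q]
            P=P[(P[:,2]>lo)&(P[:,2]<hi)]
            print(n,q,round(r["confidence"],2),len(P),rect(P) if len(P)>20 else None)
    if n=="side": cv2.imwrite("pics/c.png",cv2.resize(im[220:360,210:390],None,fx=4,fy=4,interpolation=3)[:,:,::-1])
for p,y in [((.48,.12,.25),0),((.467,-.263,.25),None)]: print(shift(p,y))
E
```

```text
side pack 0.68 ztop 0.095 (array([ 434.2, -377.6]), array([42.2, 26.3]), -76.5) (array([ 434.1, -377.7]), array([42.4, 26.6]), -75.4)
side pack 0.66 ztop 0.128 (array([ 465. , -262.9]), array([54.1, 34. ]), 88.2) (array([ 464.8, -263.1]), array([54.7, 34.8]), 86.5)
side pack 0.61 ztop 0.095 (array([ 360.2, -221.4]), array([41.1, 28.1]), -7.7) (array([ 360.9, -221.5]), array([42.3, 28.2]), -7.0)
side pack 0.4 ztop 0.149 (array([599.3, 243.3]), array([153.1,  36.3]), 89.5) (array([583.5, 244.8]), array([158.3,  71.1]), 85.3)
side mat 0.59 2918 (array([474.9, -14.8]), array([193.1, 144.3]), 0.3)
side supply 0.73 1727 (array([487.9, 245.6]), array([190. , 167.9]), 86.2)
side dock 0.94 150 (array([ 463.4, -263.9]), array([74.3, 51. ]), 88.1)
scene pack 0.88 ztop 0.126 (array([ 469.2, -260.4]), array([53.8, 34.3]), 88.2) (array([ 470. , -262.2]), array([57.9, 36.7]), -88.0)
scene pack 0.69 ztop 0.093 (array([ 364.8, -222. ]), array([46.4, 26.4]), -3.2) (array([ 364.8, -222.3]), array([46.8, 28.3]), -5.5)
scene mat 0.58 3381 (array([478.9, -14.9]), array([199.5, 146.3]), -0.6)
scene supply 0.63 972 (array([495.2, 247.8]), array([191.6, 165.3]), 86.6)
scene dock 0.89 158 (array([ 484. , -255.7]), array([80.6, 39.2]), -62.1)
(array([-0.418, -0.386, -0.011]), np.float64(71.73955883721842))
(array([-0.526, -0.753, -0.011]), None)
```

View pics/c.png

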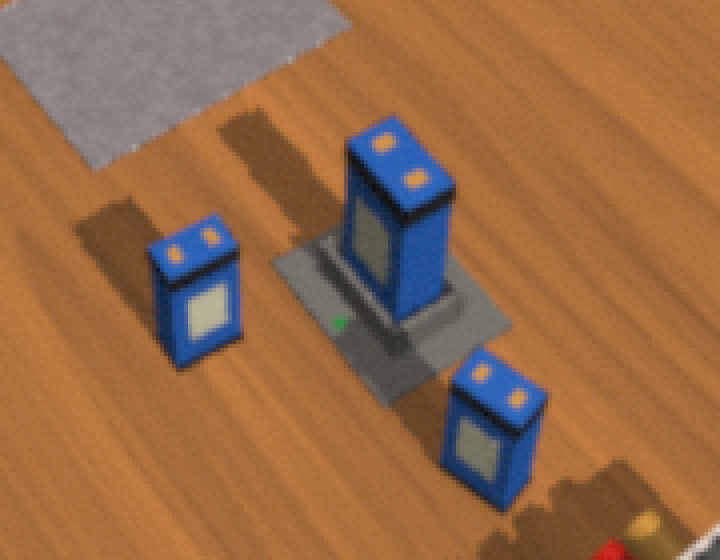

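The crop shows the pack in the dock, with its top at z≈0.127 against 0.095 for the two loose ones and a 54 x 34 mm top, so it is confirmed at (0.466,-0.262). Its width runs along about 88°, and the supply's y axis along about 86.4°. Now I move towards the dock.

step_arm:
  rows:
    - [0,-0.418,-0.386,-0.011,72]
    - [0,-0.418,-0.386,-0.011,72]
    - [0,-0.418,-0.386,-0.011,72]
    - [0,-0.418,-0.386,-0.011,72]
    - [0,-0.418,-0.386,-0.011,72]
    - [0,-0.418,-0.386,-0.011,72]
    - [0,-0.418,-0.386,-0.011,72]
    - [0,-0.418,-0.386,-0.011,72]
    - [0,-0.418,-0.386,-0.011,72]
    - [0,-0.418,-0.386,-0.011,72]
  squeeze: 20

```text
time_s: 2.95
tool_pos: [0.4816, 0.115, 0.2503]
tcp_rot: [[0.013, 1.0, 0.002], [1.0, -0.013, -0.001], [-0.001, 0.002, -1.0]]
ft_force: [-1.0, 0.3, 0.7]
width: 0.0882
```

step_arm:
  rows:
    - [0,-0.377,-0.011,0,91]
    - [0,-0.377,-0.011,0,91]
    - [0,-0.377,-0.011,0,91]
    - [0,-0.377,-0.011,0,91]
    - [0,-0.377,-0.011,0,91]
    - [0,-0.377,-0.011,0,91]
    - [0,-0.377,-0.011,0,91]
    - [0,-0.377,-0.011,0,91]
    - [0,-0.377,-0.011,0,91]
    - [0,-0.377,-0.011,0,91]

```text
time_s: 4.2
tool_pos: [0.4664, -0.2607, 0.2504]
tcp_rot: [[1.0, -0.027, 0.001], [-0.027, -1.0, -0.001], [0.001, 0.001, -1.0]]
ft_force: [-0.8, -0.6, 0.2]
width: 0.0883
```

```bash
python3 - <<'E'
from h import *
np.set_printoptions(precision=3,suppress=True)
s=readout.sense(); print(s["time_s"],s["tool_pos"],s["q"],s["ft_force"])
im,d,K,T=shot("wrist","d.png")
for r in spotter.mark_of("wrist","pack_mid")[:2]: print(r["confidence"],w(T,r["at"]))
P=cloud(d,K,T); R=P[(P[:,2]>.115)&(P[:,2]<.14)]
print(len(R),np.median(R[:,2]) if len(R) else 0,rect(R))
print(shift((.466,-.262,.09),88))
E
```

```text
4.2 [ 0.466 -0.261  0.25 ] [-16.092  26.068  53.599 107.303 -24.429  58.839 -43.852] [-0.805 -0.607  0.181]
0.92 [ 0.47  -0.263  0.062]
0.77 [ 0.362 -0.223  0.042]
2031 0.12359892830301256 (array([ 466.9, -263.7]), array([54.2, 33.1]), 86.8)
(array([-0.001,  0.001,  0.161]), np.float64(0.47053168829290826))
```

View pics/d.png

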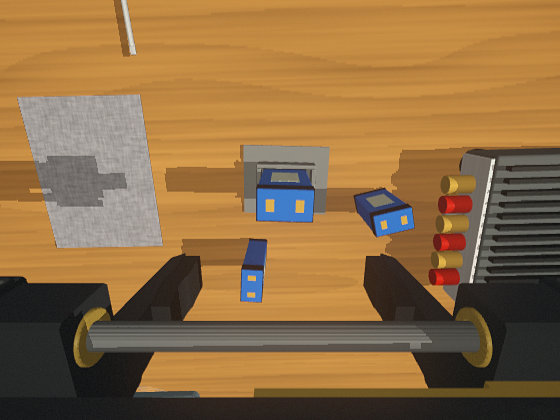

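The wrist view shows the pack top at (285,203) between the fingers, with the smaller decoys at (254,270) and (385,212) clear of them. Depth puts the pack at (0.467,-0.264), top 0.124. I descend and grip across the width.

step_arm:
  rows:
    - [0,0,0.003,0.05,1]
    - [0,0,0.003,0.1,1]
    - [0,0,0.003,0.14,1]
    - [0,0,0.003,0.16,1]
    - [0,0,0.003,0.16,1]
    - [1,0,0.003,0.16,1]
    - [1,0,0.003,0.16,1]
    - [1,0,0.003,0.16,1]
    - [1,0,0.003,0.16,1]
    - [1,0,0.003,0.16,1]
  squeeze: 20

```text
time_s: 5.55
tool_pos: [0.4669, -0.2639, 0.0911]
tcp_rot: [[0.999, -0.044, 0.003], [-0.044, -0.999, -0.0], [0.003, 0.0, -1.0]]
ft_force: [-0.6, 2.6, 6.2]
width: 0.0539
```

step_arm:
  rows:
    - [1,0,0,-0.03,0]
    - [1,0,0,-0.07,0]
    - [1,0,-0.03,-0.075,-10]
    - [1,0,-0.06,-0.075,-20]
    - [1,0,-0.09,-0.075,-30]
    - [1,0,-0.12,-0.075,-40]
    - [1,0,-0.15,-0.075,-50]
    - [1,0,-0.18,-0.075,-60]
    - [1,0,-0.194,-0.075,-70]
    - [1,0,-0.194,-0.075,-80]

```text
time_s: 6.8
tool_pos: [0.4746, -0.0686, 0.1655]
tcp_rot: [[0.209, 0.978, 0.001], [0.978, -0.209, -0.0], [0.0, 0.001, -1.0]]
ft_force: [0.0, -0.6, -3.1]
width: 0.0539
```

```bash
python3 - <<'E'
from h import *
np.set_printoptions(precision=3,suppress=True)
s=readout.sense(); print(s["time_s"],s["tool_pos"],s["q"],s["ft_force"],s["width"],np.degrees(np.arctan2(*s["tcp_rot"][[1,0],1])))
im,d,K,T=shot("side","e.png")
for r in spotter.mark_of("side","pack_mid")[:3]: print(r["confidence"],w(T,r["at"]))
print(shift((.476,-.07,s["tool_pos"][2]),-1))
E
```

```text
6.8 [ 0.475 -0.069  0.165] [-20.517  22.092  28.624 118.365 -15.332  42.982   5.596] [ 0.011 -0.556 -3.056] 0.053884206928449 -12.040455378994537
0.73 [ 0.472 -0.068  0.144]
0.59 [ 0.359 -0.223  0.05 ]
0.56 [ 0.438 -0.382  0.048]
(array([0.   , 0.001, 0.   ]), np.float64(-11.423912547493842))
```

View pics/e.png

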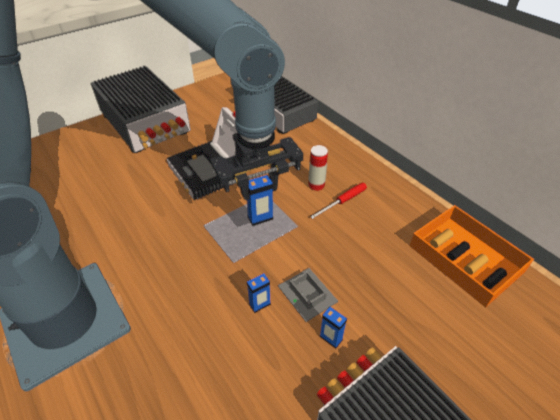

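The pack (262,205) hangs upright over the mat, and the dock at (305,292) is empty. I lower it onto the mat.

step_arm:
  rows:
    - [1,0,0.001,0.03,-10]
    - [1,0,0.001,0.055,-10]
    - [1,0,0.001,0.07,-10]
    - [1,0,0.001,0.075,-10]
    - [1,0,0.001,0.076,-10]
    - [1,0,0.001,0.0765,-10]

```text
time_s: 7.65
tool_pos: [0.4763, -0.0703, 0.0898]
tcp_rot: [[0.043, 0.999, 0.003], [0.999, -0.043, -0.0], [-0.0, 0.003, -1.0]]
ft_force: [1.3, -0.2, -3.3]
width: 0.0535
```

step_arm:
  rows:
    - [1,0,0,0.001,0]
    - [1,0.009,0,0.0,0]
    - [1,0.0185,0,0.0,0]
    - [1,0.028,0,0.001,0]
    - [1,0.037,0,0.002,0]
    - [1,0.046,0,0.004,0]
    - [1,0.0545,0,0.007,0]
    - [1,0.063,0,0.011,0]
    - [1,0.071,0,0.015,0]
    - [1,0.071,0,0.015,0]
  squeeze: 5

```text
time_s: 8.9
tool_pos: [0.4795, 0.0023, 0.0749]
tcp_rot: [[0.041, 0.999, 0.003], [0.999, -0.041, 0.001], [0.001, 0.003, -1.0]]
ft_force: [-1.9, 2.8, 3.5]
width: 0.0539
```

```bash
python3 - <<'E'
from h import *
np.set_printoptions(precision=3,suppress=True)
im,d,K,T=shot("scene"); cv2.imwrite("pics/f.png",cv2.resize(im[110:300,200:420],None,fx=3,fy=3)[:,:,::-1])
for r in spotter.mark_of("scene","pack_mid")[:2]+spotter.mark_of("scene","pack")[:2]: print(r["confidence"],w(T,r["at"]))
E
```

```text
0.92 [ 0.433 -0.377  0.046]
0.8 [ 0.364 -0.222  0.045]
0.77 [ 0.481 -0.048  0.01 ]
0.72 [ 0.436 -0.379 -0.   ]
```

View pics/f.png

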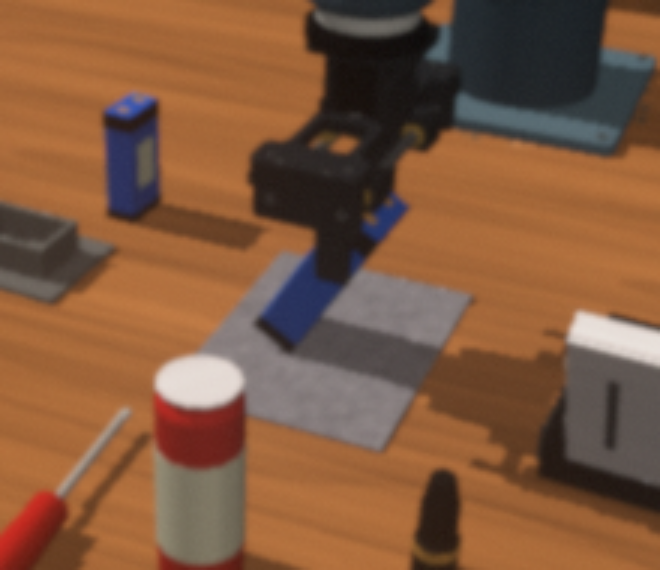

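The crop shows the pack tilted about 45° in the fingers, its lower edge standing on the mat at (275,335). I continue the arc.

step_arm:
  rows:
    - [1,0.008,0,0.005,0]
    - [1,0.015,0,0.011,0]
    - [1,0.022,0,0.017,0]
    - [1,0.028,0,0.024,0]
    - [1,0.033,0,0.032,0]
    - [1,0.038,0,0.04,0]
    - [1,0.042,0,0.048,0]
    - [1,0.0455,0,0.056,0]
    - [1,0.0455,0,0.056,0]

```text
time_s: 10.18
tool_pos: [0.481, 0.0465, 0.0183]
tcp_rot: [[0.043, 0.999, 0.002], [0.999, -0.043, -0.0], [0.0, 0.002, -1.0]]
ft_force: [-0.0, 1.2, -2.6]
width: 0.054
```

```bash
python3 - <<'E'
from h import *
np.set_printoptions(precision=3,suppress=True)
im,d,K,T=shot("scene"); cv2.imwrite("pics/g.png",cv2.resize(im[110:300,200:420],None,fx=3,fy=3)[:,:,::-1])
for r in spotter.mark_of("scene","pack_mid")[:2]+spotter.mark_of("scene","pack")[:2]: print(r["confidence"],w(T,r["at"]))
E
```

```text
0.87 [ 0.362 -0.225  0.046]
0.78 [ 0.435 -0.379  0.046]
0.96 [ 0.481 -0.038  0.019]
0.77 [ 0.363 -0.218  0.003]
```

View pics/g.png

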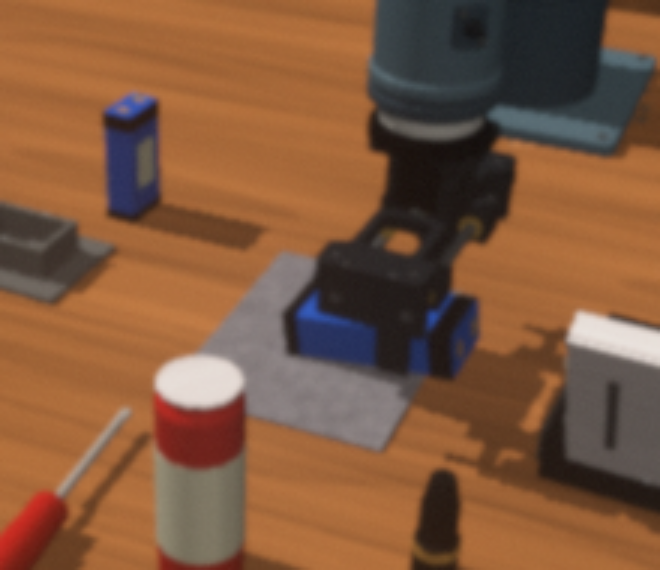

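The pack (385,325) is almost level now and held a little above the mat. I shift it slightly back onto the mat, lower it and let go.

step_arm:
  rows:
    - [1,-0.01,0,0,0]
    - [1,-0.02,0,0.003,0]
    - [1,-0.02,0,0.006,0]
    - [1,-0.02,0,0.009,0]
    - [1,-0.02,0,0.009,0]
    - [0,-0.02,0,0.009,0]
    - [0,-0.02,0,0.009,0]
    - [0,-0.02,0,0.009,0]
    - [0,-0.02,0,-0.03,0]
    - [0,-0.02,0,-0.09,0]

```text
time_s: 11.58
tool_pos: [0.4791, 0.0262, 0.1092]
tcp_rot: [[0.043, 0.999, -0.001], [0.999, -0.043, -0.001], [-0.001, -0.001, -1.0]]
ft_force: [0.1, 2.1, 0.8]
width: 0.0885
```

step_arm:
  rows:
    - [0,-0.05,0,-0.09,0]
    - [0,-0.05,0,-0.09,0]

```text
time_s: 11.82
tool_pos: [0.4775, -0.0248, 0.2019]
tcp_rot: [[0.044, 0.999, 0.002], [0.999, -0.044, -0.0], [-0.0, 0.002, -1.0]]
ft_force: [0.5, -0.5, -0.3]
width: 0.0883
```

```bash
cat > m.py <<'E'
from h import *
np.set_printoptions(precision=3,suppress=True)
s=readout.sense(); print(s["time_s"],s["tool_pos"],s["q"],s["ft_force"],s["width"])
for n in ["wrist","scene"]:
    im,d,K,T=shot(n); 
    if n=="wrist": cv2.imwrite("pics/h.png",im[:,:,::-1])
    for r in spotter.mark_of(n,"pack_mid")[:3]: print(n,round(r["confidence"],2),w(T,r["at"]))
    for r in spotter.outline_of(n,"pack")[:3]:
        P=cloud(d,K,T,r["mask"]); zt=np.percentile(P[:,2],90); print(round(r["confidence"],2),zt,rect(P[P[:,2]>zt-.006]))
E
python3 m.py
```

```text
11.825 [ 0.478 -0.025  0.202] [-27.256  18.352  29.892 116.96  -12.266  47.526   7.194] [ 0.474 -0.532 -0.271] 0.08826345476751045
wrist 0.74 [ 0.362 -0.222  0.045]
wrist 0.61 [0.485 0.006 0.017]
wrist 0.34 [ 0.672  0.12  -0.003]
0.98 0.03482129182095509 (array([480.2,   4.3]), array([118.8,  54.5]), 87.7)
0.81 0.09141507781193468 (array([ 362.7, -222.1]), array([42.2, 25.7]), -6.0)
scene 0.77 [ 0.365 -0.223  0.045]
scene 0.57 [0.482 0.001 0.018]
scene 0.55 [ 0.432 -0.377  0.048]
0.7 0.03635716466479777 (array([481.2,   4.6]), array([120.6,  58.3]), 86.3)
0.67 0.09191958303232083 (array([ 364.5, -221.8]), array([45.4, 26.6]), -6.6)
0.57 0.09151438063850248 (array([ 438.5, -377.1]), array([42.9, 27.7]), -78.9)
```

View pics/h.png

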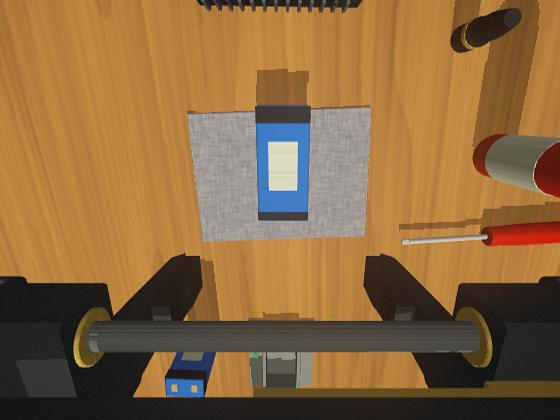

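The wrist view shows the pack flat on the mat, label up, at (283,163). Depth gives its centre at (0.480,0.0045), top 0.035, length along 87.7°, so step 1 is met. I grip it across the middle.

step_arm:
  rows:
    - [0,0.029,0.001,0.05,0]
    - [0,0.029,0.001,0.1,0]
    - [0,0.029,0.001,0.15,0]
    - [0,0.029,0.001,0.175,0]
    - [0,0.029,0.001,0.184,0]
    - [0,0.029,0.001,0.184,0]
    - [1,0.029,0.001,0.184,0]
    - [1,0.029,0.001,0.184,0]
    - [1,0.029,0.001,0.184,0]
    - [1,0.029,0.001,0.184,0]
  squeeze: 25

```text
time_s: 13.38
tool_pos: [0.4785, 0.0061, 0.0146]
tcp_rot: [[0.042, 0.999, -0.001], [0.999, -0.042, -0.0], [-0.0, -0.001, -1.0]]
ft_force: [0.7, -0.3, 3.9]
width: 0.0537
```

step_arm:
  rows:
    - [1,0,0,-0.02,0]
    - [1,0,0,-0.06,0]
    - [1,0,0,-0.11,0]
    - [1,0,0,-0.16,0]
    - [1,0,0,-0.16,0]

```text
time_s: 14.0
tool_pos: [0.4807, 0.0063, 0.1773]
tcp_rot: [[0.042, 0.999, 0.005], [0.999, -0.042, 0.001], [0.001, 0.005, -1.0]]
ft_force: [0.3, 0.4, -3.9]
width: 0.0538
```

```bash
python3 - <<'E'
from h import *
np.set_printoptions(precision=3,suppress=True)
s=readout.sense(); print(s["time_s"],s["tool_pos"],s["q"],s["ft_force"],s["width"])
for n in ["wrist","side","scene"]:
    im,d,K,T=shot(n)
    for q in ["supply","bay","cover_hinge","cover_lip","cover_tab"]:
        for r in spotter.mark_of(n,q)[:1]: print(n,q,round(r["confidence"],2),w(T,r["at"]))
    for r in spotter.outline_of(n,"supply")[:1]:
        P=cloud(d,K,T,r["mask"]); P=P[(P[:,0]<.56)&(P[:,2]<.04)&(P[:,2]>.005)]
        R=P[(P[:,2]>.026)&(P[:,2]<.035)]; F=P[(P[:,2]<.017)]
        print(n,len(R),len(F),rect(R) if len(R)>9 else 0)
        np.save(""+n+".npy",P)
E
```

```text
14.0 [0.481 0.006 0.177] [-30.514  21.027  29.813 117.897 -14.869  44.364   5.929] [ 0.339  0.429 -3.88 ] 0.05375043379293026
wrist 5502 606 (array([482. , 164.6]), array([155.8,  26.7]), -3.0)
side supply 0.55 [ 0.484  0.249 -0.001]
side bay 0.83 [0.487 0.251 0.012]
side cover_tab 0.37 [0.488 0.248 0.012]
side 1011 512 (array([465.3, 250.5]), array([196.4, 120.4]), 87.6)
scene supply 0.88 [0.481 0.253 0.004]
scene cover_hinge 0.92 [0.554 0.245 0.031]
scene cover_lip 0.61 [0.619 0.244 0.128]
scene cover_tab 0.68 [0.62  0.246 0.152]
scene 625 54 (array([486.6, 249. ]), array([193.3, 156.2]), 87.0)
```

step_arm:
  rows:
    - [1,0.05,0.0,0,1]
    - [1,0.1,0.0,0,1]
    - [1,0.1,0.0,-0.02,1]
    - [1,0.1,0.0,-0.02,1]

```text
time_s: 15.55
tool_pos: [0.4838, 0.1065, 0.1955]
tcp_rot: [[0.058, 0.998, 0.001], [0.998, -0.058, 0.001], [0.001, 0.001, -1.0]]
ft_force: [-0.6, -0.6, -2.8]
width: 0.0537
```

```bash
python3 - <<'E'
from h import *
np.set_printoptions(precision=3,suppress=True)
s=readout.sense(); print(s["time_s"],s["tool_pos"],s["tcp_rot"][:,1],s["ft_force"],s["width"])
im,d,K,T=shot("wrist","i.png")
for q in ["supply","bay","cover_hinge","cover_lip","cover_tab"]:
    for r in spotter.mark_of("wrist",q)[:1]: print(q,round(r["confidence"],2),w(T,r["at"]))
P=cloud(d,K,T)
F=P[(P[:,2]>.008)&(P[:,2]<.017)&(abs(P[:,0]-.485)<.06)&(abs(P[:,1]-.25)<.09)]
print("floor",len(F),F[:,2].mean(),rect(F),np.percentile(F[:,:2],[1,99],axis=0))
R=P[(P[:,2]>.025)&(P[:,2]<.035)&(P[:,1]>.13)&(P[:,0]<.56)]
print("rim",len(R),R[:,2].mean(),rect(R))
# edge of bay left/right at rim: per-y slices
for y in np.arange(.2,.31,.02):
    S=F[abs(F[:,1]-y)<.004]; Q=R[abs(R[:,1]-y)<.004]
    if len(S)>5: print(y.round(2),"floor x",np.percentile(S[:,0],[1,99]), "rim x",np.sort(Q[Q[:,0]<.485][:,0])[-3:],np.sort(Q[Q[:,0]>.485][:,0])[:3])
E
```

```text
15.55 [0.484 0.107 0.195] [ 0.998 -0.058  0.001] [-0.574 -0.553 -2.836] 0.05367601211097492
supply 0.71 [ 0.49   0.249 -0.003]
bay 0.71 [0.488 0.246 0.008]
cover_hinge 0.91 [0.555 0.246 0.032]
cover_lip 0.74 [0.615 0.241 0.124]
floor 7455 0.011425079345385492 (array([484.7, 236.4]), array([104.4,  62.3]), 86.8) [[0.453 0.185]
 [0.516 0.288]]
rim 15365 0.029084910646545777 (array([485.2, 217.6]), array([156.6, 131. ]), -3.4)
0.2 floor x [0.452 0.513] rim x [0.452 0.452 0.452] [0.514 0.514 0.514]
0.22 floor x [0.453 0.515] rim x [0.453 0.453 0.453] [0.515 0.515 0.515]
0.24 floor x [0.454 0.516] rim x [0.454 0.454 0.454] [0.516 0.516 0.516]
0.26 floor x [0.455 0.517] rim x [0.455 0.455 0.455] [0.517 0.517 0.517]
0.28 floor x [0.456 0.518] rim x [0.456 0.456 0.456] [0.518 0.518 0.518]
```

View pics/i.png

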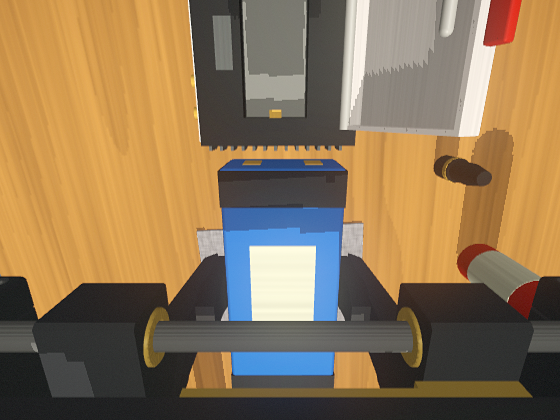

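The wrist view shows the bay at (275,55) ahead of the held pack, with the cover to its right. Depth gives the bay centre as (0.4855,0.250), yaw 86.8°, floor 0.0115 and rim 0.029, which matches the given sizes. I carry the pack over and lower it.

step_arm:
  rows:
    - [1,0.05,-0.002,0,0]
    - [1,0.1,-0.005,0,0]
    - [1,0.135,-0.007,0,0]
    - [1,0.145,-0.007,0,0]
    - [1,0.145,-0.007,0.05,0]
    - [1,0.145,-0.007,0.1,0]
    - [1,0.145,-0.007,0.13,0]
    - [1,0.145,-0.007,0.13,0]
    - [1,0.145,-0.007,0.13,0]

```text
time_s: 16.98
tool_pos: [0.4851, 0.2499, 0.0651]
tcp_rot: [[0.062, 0.998, -0.001], [0.998, -0.062, -0.0], [-0.0, -0.001, -1.0]]
ft_force: [-0.3, 0.4, -2.4]
width: 0.0538
```

```bash
python3 - <<'E'
from h import *
np.set_printoptions(precision=4,suppress=True)
s=readout.sense(); print(s["time_s"],s["tool_pos"],s["tcp_rot"],s["ft_force"],s["q"])
print(shift((.4855,.2515,.032),-3.2))
E
```

```text
16.975 [0.4851 0.2499 0.0651] [[ 0.0616  0.9981 -0.0007]
 [ 0.9981 -0.0616 -0.0003]
 [-0.0004 -0.0007 -1.    ]] [-0.3327  0.3976 -2.4197] [-47.9192  37.0275  21.0062 111.1568 -21.7158  35.7124 -16.4771]
(array([0.0016, 0.0003, 0.0331]), np.float64(-0.3314610117273844))
```

step_arm:
  rows:
    - [1,0.0015,0.0005,0.012,0]
    - [1,0.0015,0.0005,0.022,0]
    - [1,0.0015,0.0005,0.028,0]
    - [1,0.0015,0.0005,0.031,0]
    - [1,0.0015,0.0005,0.031,0]
    - [1,0.0015,0.0005,0.031,0]

```text
time_s: 17.73
tool_pos: [0.4859, 0.2515, 0.0343]
tcp_rot: [[0.062, 0.998, -0.0], [0.998, -0.062, -0.0], [-0.0, -0.0, -1.0]]
ft_force: [-0.5, 0.5, -4.1]
width: 0.0536
```

step_arm:
  rows:
    - [1,0,0,0.002,0]
    - [1,0,0,0.002,0]
    - [0,0,0,0.002,0]
    - [0,0,0,0.002,0]
    - [0,0,0,0.002,0]
    - [0,0,0,-0.03,0]
    - [0,0,0,-0.08,0]
    - [0,-0.06,0,-0.13,0]
    - [0,-0.12,0,-0.14,0]
    - [0,-0.12,0,-0.14,0]

```text
time_s: 18.98
tool_pos: [0.479, 0.1277, 0.1758]
tcp_rot: [[0.068, 0.998, 0.001], [0.998, -0.068, 0.0], [0.0, 0.001, -1.0]]
ft_force: [-1.0, 0.0, 0.0]
width: 0.0884
```

```bash
python3 m.py; python3 - <<'E'
from h import *
np.set_printoptions(precision=3,suppress=True)
for n in ["wrist","scene","side"]:
    im,d,K,T=shot(n)
    for q in ["cover_hinge","cover_lip","cover_tab"]:
        for r in spotter.mark_of(n,q)[:1]: print(n,q,round(r["confidence"],2),w(T,r["at"]))
    if n=="side":
        P=cloud(d,K,T); P=P[(P[:,2]>.1)&(abs(P[:,1]-.245)<.02)&(P[:,0]>.55)&(P[:,0]<.7)]; print(P[:,0].min(),P[:,0].max(),P[:,2].max())
E
```

```text
18.975 [0.479 0.128 0.176] [-42.964  22.512  28.241 115.7   -14.779  45.122  -9.922] [-0.977  0.036  0.036] 0.08842511332212663
wrist 0.72 [0.488 0.249 0.021]
0.87 0.04380179226068513 (array([485.8, 241.4]), array([103.6,  54.2]), 86.3)
scene 0.97 [ 0.361 -0.224  0.044]
scene 0.87 [ 0.433 -0.377  0.046]
0.87 0.09132280404334363 (array([ 437.1, -378.7]), array([42.9, 30.5]), -73.9)
0.85 0.09173428743752175 (array([ 364.6, -222.1]), array([44.7, 27.1]), -4.0)
0.4 0.02628035477080305 (array([768.9, -90.2]), array([100.1,  20.5]), 1.8)
wrist cover_hinge 0.73 [0.557 0.243 0.031]
wrist cover_lip 0.94 [0.615 0.241 0.123]
wrist cover_tab 0.87 [0.617 0.24  0.155]
scene cover_hinge 0.55 [0.552 0.243 0.03 ]
scene cover_lip 0.96 [0.62  0.24  0.128]
scene cover_tab 0.72 [0.619 0.241 0.155]
side cover_hinge 0.63 [0.551 0.246 0.032]
side cover_lip 0.58 [0.615 0.244 0.126]
side cover_tab 0.58 [0.616 0.246 0.154]
0.5839086716251876 0.6104463841742963 0.14273312295648377
```

View pics/h.png

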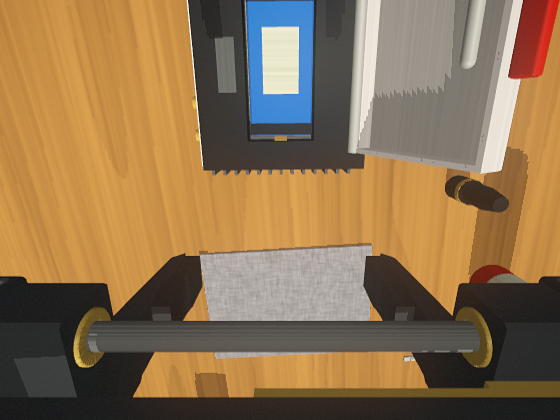

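The wrist view shows the pack in the bay at (281,65). Its top is at 0.0438 and its centre about (0.486,0.250), both as they must be. The cover stands open at about 1.98 rad. I check what is behind it, then plan the push.

```bash
python3 - <<'E'
from h import *
np.set_printoptions(precision=3,suppress=True)
im,d,K,T=shot("side"); P=cloud(d,K,T)
Q=P[(P[:,2]>.05)&(P[:,0]>.63)&(P[:,0]<.95)&(P[:,1]>.08)&(P[:,1]<.5)]
print(len(Q), Q.min(0),Q.max(0)) 
for a in np.arange(.64,.95,.04):
    S=Q[abs(Q[:,0]-a)<.02]
    if len(S): print(a.round(2),len(S),S[:,1].min(),S[:,1].max(),S[:,2].max())
for t in [(.5,.13,.25),(.67,.24,.25),(.67,.24,.128)]: print(t,shift(t,-3.2))
E
```

```text
2483 [0.656 0.11  0.05 ] [0.931 0.5   0.095]
0.64 17 0.10984836267540377 0.1290339347999252 0.0724146899946686
0.68 39 0.1105772635384954 0.12821324330371597 0.07250867250704973
0.76 159 0.29522394643794037 0.4980287646257904 0.062055143755460174
0.8 897 0.24828654702464414 0.49986769068756587 0.09545928681744231
0.84 536 0.24646101649575713 0.4979219998434803 0.095371223212249
0.88 535 0.24826191284479993 0.49501245219368406 0.09525489832317535
0.92 300 0.24870526749249566 0.49669952010908824 0.09530591715377879
(0.5, 0.13, 0.25) (array([-0.   ,  0.021, -0.076]), np.float64(-0.3396111393083032))
(0.67, 0.24, 0.25) (array([ 0.12 ,  0.184, -0.076]), np.float64(-0.3396111393083032))
(0.67, 0.24, 0.128) (array([0.12 , 0.184, 0.046]), np.float64(-0.3396111393083032))
```

step_arm:
  rows:
    - [1,0,0.03,-0.05,0]
    - [1,0,0.06,-0.076,0]
    - [1,0.04,0.1,-0.076,0]
    - [1,0.08,0.14,-0.076,0]
    - [1,0.12,0.184,-0.076,0]
    - [1,0.12,0.184,-0.076,0]
    - [1,0.12,0.184,-0.03,0]
    - [1,0.12,0.184,0.02,0]
    - [1,0.12,0.184,0.046,0]
    - [1,0.12,0.184,0.046,0]
  squeeze: 20

```text
time_s: 21.18
tool_pos: [0.6677, 0.2388, 0.1262]
tcp_rot: [[0.063, 0.998, -0.005], [0.998, -0.063, -0.002], [-0.002, -0.005, -1.0]]
ft_force: [0.3, 0.7, 0.7]
width: 0.0007
```

step_arm:
  rows:
    - [1,0,-0.02,0,0]
    - [1,0,-0.035,0,0]
    - [1,0,-0.045,-0.002,0]
    - [1,0,-0.055,-0.004,0]
    - [1,0,-0.065,-0.005,0]
    - [1,0,-0.077,-0.006,0]
    - [1,0,-0.077,-0.006,0]

```text
time_s: 22.05
tool_pos: [0.5889, 0.2441, 0.1321]
tcp_rot: [[0.062, 0.998, -0.007], [0.998, -0.062, -0.002], [-0.003, -0.007, -1.0]]
ft_force: [0.3, 0.2, 0.1]
width: 0.0006
```

```bash
python3 - <<'E'
from h import *
np.set_printoptions(precision=3,suppress=True)
s=readout.sense(); print(s["time_s"],s["tool_pos"],s["ft_force"])
im,d,K,T=shot("scene"); cv2.imwrite("pics/j.png",cv2.resize(im[130:330,330:560],None,fx=3,fy=3)[:,:,::-1])
for n in ["scene","side"]:
    if n=="side": im,d,K,T=shot(n)
    for q in ["cover_hinge","cover_lip","cover_tab"]:
        for r in spotter.mark_of(n,q)[:1]: print(n,q,round(r["confidence"],2),w(T,r["at"]))
E
```

```text
22.05 [0.589 0.244 0.132] [0.263 0.185 0.131]
scene cover_lip 0.78 [0.573 0.244 0.144]
side cover_hinge 0.59 [0.551 0.246 0.036]
side cover_lip 0.77 [0.569 0.249 0.142]
side cover_tab 0.56 [0.563 0.252 0.169]
```

View pics/j.png

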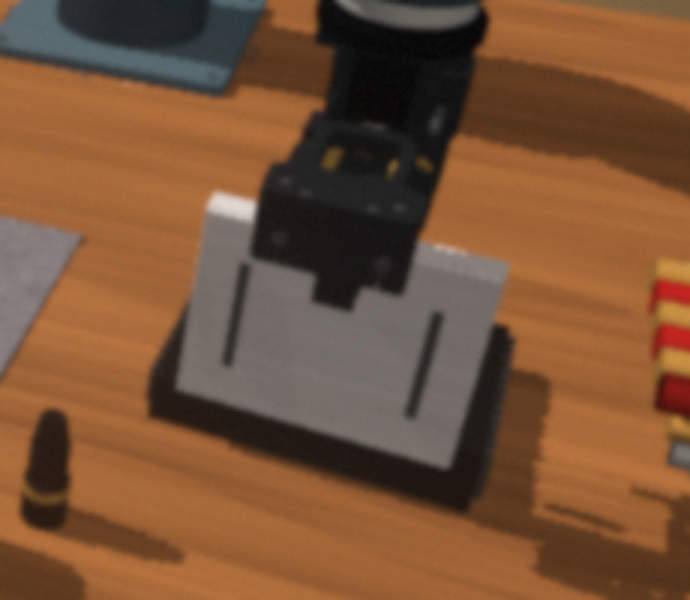

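The crop shows the cover about upright (x≈0.571 at the lip), with the fingers behind it at (335,290). I continue over and down.

step_arm:
  rows:
    - [1,0,-0.013,-0.001,0]
    - [1,0,-0.027,-0.002,0]
    - [1,0,-0.04,0.0,0]
    - [1,0,-0.053,0.003,0]
    - [1,0,-0.065,0.008,0]
    - [1,0,-0.077,0.015,0]
    - [1,0,-0.087,0.023,0]
    - [1,0,-0.097,0.033,0]
    - [1,0,-0.107,0.045,0]
    - [1,0,-0.107,0.047,0]

```text
time_s: 23.7
tool_pos: [0.4821, 0.2499, 0.0845]
tcp_rot: [[0.062, 0.998, -0.008], [0.998, -0.062, -0.004], [-0.004, -0.007, -1.0]]
ft_force: [-0.5, 0.2, 0.8]
width: 0.0002
```

```bash
python3 - <<'E'
from h import *
np.set_printoptions(precision=3,suppress=True)
s=readout.sense(); print(s["time_s"],s["tool_pos"],s["ft_force"])
for n in ["scene","side"]:
    im,d,K,T=shot(n)
    for q in ["cover_hinge","cover_lip","cover_tab"]:
        for r in spotter.mark_of(n,q)[:1]: print(n,q,round(r["confidence"],2),w(T,r["at"]))
print(shift((.5535-.108,.2455+.056*.108,.06),-3.2))
E
```

```text
23.7 [0.482 0.25  0.084] [-0.529  0.236  0.773]
scene cover_hinge 0.58 [0.553 0.244 0.034]
scene cover_lip 0.7 [0.46  0.252 0.092]
scene cover_tab 0.69 [0.427 0.258 0.09 ]
side cover_hinge 0.96 [0.55  0.246 0.033]
side cover_lip 0.71 [0.451 0.253 0.093]
side cover_tab 0.89 [0.425 0.255 0.091]
(array([-0.001, -0.039,  0.026]), np.float64(-0.4106058442436762))
```

step_arm:
  rows:
    - [1,0,-0.015,0.004,0]
    - [1,0,-0.03,0.01,0]
    - [1,0,-0.038,0.017,0]
    - [1,0,-0.04,0.023,0]
    - [1,0,-0.04,0.028,0]
    - [1,0,-0.04,0.03,0]
    - [1,0,-0.04,0.032,0]

```text
time_s: 24.98
tool_pos: [0.4445, 0.2525, 0.054]
tcp_rot: [[0.063, 0.998, -0.004], [0.998, -0.063, -0.002], [-0.002, -0.004, -1.0]]
ft_force: [0.0, 0.1, 0.9]
width: 0.0005
```

step_arm:
  rows:
    - [1,0,0,0.002,0]
    - [1,0,0,0.004,0]
    - [1,0,0,0.005,0]
    - [1,0,0,0.006,0]

```text
time_s: 25.48
tool_pos: [0.4448, 0.2526, 0.0516]
tcp_rot: [[0.064, 0.998, -0.005], [0.998, -0.064, 0.0], [-0.0, -0.005, -1.0]]
ft_force: [-15.2, -6.7, 61.5]
width: 0.0004
```

step_arm:
  rows:
    - [1,0,0,-0.01,0]
    - [1,0,0,-0.05,0]
    - [1,-0.05,0,-0.1,0]
    - [1,-0.11,0,-0.15,0]
    - [1,-0.17,0,-0.15,0]
    - [1,-0.2,0,-0.15,0]
    - [1,-0.2,0,-0.15,0]

```text
time_s: 26.35
tool_pos: [0.4327, 0.0495, 0.2022]
tcp_rot: [[0.071, 0.997, -0.004], [0.997, -0.071, 0.0], [0.0, -0.004, -1.0]]
ft_force: [0.6, 1.5, -0.6]
width: 0.0006
```

```bash
python3 - <<'E'
from h import *
np.set_printoptions(precision=3,suppress=True)
s=readout.sense(); print(s["time_s"],s["tool_pos"],s["ft_force"])
for n in ["scene","side"]:
    im,d,K,T=shot(n)
    for q in ["cover_hinge","cover_lip","cover_tab","spray","plug","driver"]:
        for r in spotter.mark_of(n,q)[:1]: print(n,q,round(r["confidence"],2),w(T,r["at"]))
    P=cloud(d,K,T); u=np.array([.998,-.056]); v=np.array([.056,.998]); o=P[:,:2]-[.4855,.25]
    m=(abs(o@v)<.06)&(o@u>-.045)&(o@u<.055)&(P[:,2]>.04)&(P[:,2]<.075)
    A=np.c_[o[m]@u,o[m]@v,np.ones(m.sum())]; c=np.linalg.lstsq(A,P[m,2],rcond=None)[0]
    print(n,"top plane",m.sum(),c,"resid",(P[m,2]-A@c).std())
    if n=="scene": cv2.imwrite("pics/k.png",cv2.resize(im[150:330,150:560],None,fx=1.9,fy=1.9)[:,:,::-1])
E
```

```text
26.35 [0.433 0.05  0.202] [ 0.566  1.468 -0.594]
scene cover_hinge 0.67 [0.55  0.242 0.031]
scene cover_lip 0.96 [0.445 0.251 0.051]
scene cover_tab 0.96 [0.418 0.256 0.039]
scene spray 0.64 [0.718 0.003 0.002]
scene driver 0.87 [ 0.716 -0.093 -0.001]
scene top plane 2148 [ 0.001 -0.     0.052] resid 0.0008907450054544642
side cover_lip 0.68 [0.438 0.254 0.049]
side cover_tab 0.97 [0.418 0.257 0.042]
side spray 0.96 [ 0.717  0.005 -0.006]
side plug 0.67 [0.668 0.123 0.004]
side driver 0.77 [ 0.716 -0.092 -0.001]
side top plane 633 [-0.005  0.     0.053] resid 0.0014031321697433102
```

View pics/k.png

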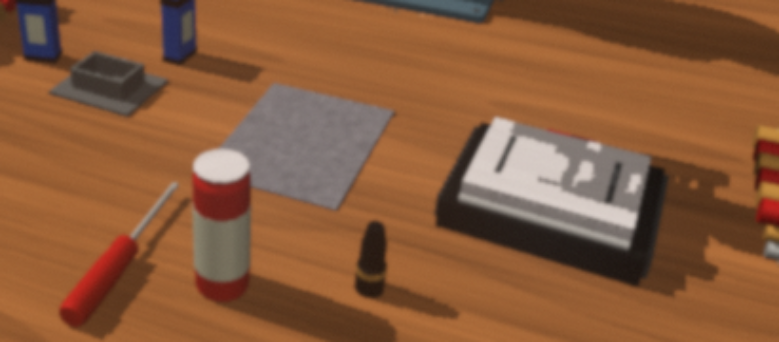

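The cover at (555,180) is shut: its top is a level plane at z=0.052 with a slope under 0.005 rad. The spray can, plug and driver are where they were, and the arm is clear. I hand in.

```bash
python3 -c "from plant import manip; print(manip.sign_off())"
```

```text
the job is handed in; nothing more can be done
None
```

The job is done and handed in at about 27 s of the 58 s allowed; the hand-in reports no verdict.

- **Mat:** I lifted the pack out of the dock and tipped it over in a light grip until it lay flat on the mat. I then let it go: top at 0.035 m, centre well inside the mat.
- **Bay:** I gripped it again across the middle and let it drop about 8 mm into the bay. Its top was at 0.044 m and its centre within about 1 mm of the bay's centre, measured before the cover was closed.
- **Cover:** I swung it over with the closed fingers and pressed the front edge until the force rose to about 61 N. With the arm clear, its top measured level at 0.052–0.053 m, with a slope of at most 0.005 rad, so the catch holds it shut.
- **Bystanders:** The spray can, plug and driver showed no movement beyond measuring error of a few millimetres.

**Checks that disagreed or failed:**
- The arm went about 3 mm lower than asked at the second grip, which made the drop into the bay higher than planned.
- The last scene picture did not report the plug, and the last side picture did not report the hinge. The other camera found each of them.

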